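Hold the quartz wedge in the microscope's compensator slot

TASK

Lift the quartz wedge, the bare-metal slider with the brass grip and the long coloured window, out of the slider tray by its grip and pass it, tip first, through the slot in the side of the microscope's tube until the red line across its frame is level with the mouth of the slot. Keep hold of it there, still and without forcing it against the slot, while I look: you finish still gripping it. Leave the other two sliders, the oil bottle and the slide box where they are, and do not knock the microscope.

Things in the scene. Friction and masses are not known exactly. Their poses are not given: they have to be found in the camera images.
- wedge_grip (a point): Centre of the quartz wedge's ribbed brass grip, 60 mm long, 18 wide, 16 high; hold the loose wedge (about 50 g) by it. Its x runs along the wedge to the tip, y across, z up. Ahead of the grip is an aluminium frame 18 wide, 4 thick, with the same underside (frame mid-thickness 6 mm below this point). Ahead of this point: red line 85 mm, window middle 125, tip 151; centre of mass about 60.
- wedge_window (a point): Middle of the wedge's long window (38 x 11 mm, black rim; white, yellow, magenta and blue bands), at mid-thickness of the 4 mm frame, on its centre line, 26 mm behind the tip and 40 mm ahead of the red line. The frame's last 5 mm are narrowed to 15 x 3 mm. Axes: x to the tip, y across, z up.
- slot_mouth (a point): Centre of the outer face of the slot's mouth, 215 mm above the table, with the microscope's axes. The level slot runs along y; the mouth looks to -y, so the wedge goes in along +y. Slot 20 mm wide (x) and 6 mm high, 2 mm more than the wedge each way, 72 mm long, fixed and rigid; a black bevelled mouthpiece narrows from 28 x 14 mm at the outer face to slot size 4 mm farther in.
- slot_centre (a point): Where the slot's centre line crosses the upright optical axis, 40 mm inside the mouth's outer face: the middle of the wedge's window lies here when the red line is level with the mouth. Axes as for the microscope.
- microscope: White microscope, fixed, 355 mm high. Origin on the table below the optical axis; z up, eyepiece leans out to -x. Foot x -110 to 150, y -80 to 80, 42 mm high; column x 90 to 150, 56 wide, joined to the slot housing (64 x 72, z 196 to 236); focus knobs at x 120 reach y +-70, z 103; round stage radius 77, z 127; head radius 30 up to z 286, its tube leaning to -x.
- tray: White tray, fixed, 270 x 230 mm, walls 16 high, floor 4 thick; origin at the centre of its underside. Two foam bars along its x (12 mm wide, tops 20 mm above the table, at y = -60 and +25 mm) carry three sliders lying about along y, 75 mm apart in any order, tips to -y, grips to +y with nothing under them but the floor.
- wave_plate: Full-wave plate: black slider, 167 mm long with a round magenta window; grip 18 mm wide and 16 mm high. Origin under the window's centre, x towards its tip, grip centre at x = -125 mm. Not to be moved.
- quarter_plate: Quarter-wave plate: same black slider with a round pale window. Not to be moved.
- oil_bottle: Amber immersion-oil bottle, 34 mm across, 75 mm high, standing; origin at the centre of its underside. Not to be moved.
- slide_box: Blue slide box, 87 x 162 x 35 mm; origin at the centre of its underside. Not to be moved.

How it is judged:
On the way, in this order (a step that is already met when the one before it is completed fails the run):
1. the wedge is gripped and lifted clear of the tray (height (world z) of each of wedge_window, wedge_grip above 0.06 m and contact force between the fingers and wedge above 1 N), for 0.2 s.
2. the tip has gone in at the mouth of the slot, the wedge in line with it (y of wedge_window in the frame of slot_mouth between -0.018 and 0.03 m and x of wedge_window in the frame of slot_mouth between -0.006 and 0.006 m and z of wedge_window in the frame of slot_mouth between -0.006 and 0.006 m and angle between the x axis of wedge_window and the y axis of slot_mouth, either way round below 0.2 rad), for 0.05 s.
At the end, for the whole second after the job is handed in: Wedge gripped by its grip (over 2 N, within 45 mm of its centre), tip first and at rest in the slot: red line level with the mouth within 5 mm (window on the optical axis), within 3 mm of the slot's centre line, in line within 0.08 rad, pressing on the microscope with under 12 N (y of wedge_window in the frame of slot_centre between -0.005 and 0.005 m and x of wedge_window in the frame of slot_centre between -0.003 and 0.003 m and z of wedge_window in the frame of slot_centre between -0.003 and 0.003 m and angle between the x axis of wedge_window and the y axis of slot_centre, either way round below 0.08 rad and contact force between the fingers and wedge above 2 N and contact force between wedge and microscope below 12 N and linear speed of wedge below 0.01 m/s and distance between the grasp point and wedge_grip below 0.045 m and y of wedge_grip in the frame of slot_centre below -0.1 m); the arm keeps its last pose, push and grip.
It fails at once if the wedge was forced against the microscope (over 25 N) (contact force between wedge and microscope above 25 N).
It fails at once if the microscope was knocked by the arm or fingers (contact force between any of the arm, the fingers and microscope above 5 N).
It fails at once if one of the other sliders was disturbed (distance of any of wave_plate, quarter_plate from where it was at the start of the episode above 0.015 m).
It fails at once if the bottle or the slide box was disturbed (distance of any of oil_bottle, slide_box from where it was at the start of the episode above 0.02 m).
It also fails if it takes over 45 s, if anything falls off the work surface, if the arm or the gripper's body presses on something with over 40 N, if the wrist force passes 120 N, or if a joint passes its speed limit or range.

ROBOT

A 6-joint arm with a two-finger parallel gripper is mounted at the origin on the work surface. World frame = base frame: x ahead of the robot, y to its left, z up, the work surface at z = 0. Lengths are in m, angles in rad, forces in N, time in s.
With the tool pointing down it reaches from about 0.275 to 0.825 m from the base axis. Payload 4.9 kg.
Tool frame: the origin (TCP) lies at the very end of the fingers, on their centre line; the grasp point (between the pads) lies 19 mm behind it; x points along the fingers, z is the direction in which the jaws open and shut, and the axes are right-handed (so a half turn about x gives the same grasp; the last joint's range is limited). The gripper opens to 85 mm and grips with 20 to 120 N. Pads are 22 mm wide; open, the fingers measure 114 mm over their backs; the gripper's body (76 mm by 85 mm) begins 54 mm behind the grasp point. The pads swing forward as they close: fully open they stand 13 mm farther back than shut.
Start: joints at [1.096, 0.326, -0.193, 1.052, 0, 1.437], TCP at [0.184, 0.518, 0.231] pointing down, gripper open.
Joint ranges: [-2.65, 2.65], [-0.97, 1.79], [-1.3, 1.35], [-1.93, 2.1], [-1.47, 1.37], [-3.14, 3.14]. Speed limits (rad/s): [2.57, 2.57, 3.14, 3.14, 3.14, 3.14].

INTERFACE

Orientations are given as [roll, pitch, yaw] about the fixed x, y, z axes, in that order (R = Rz(yaw) Ry(pitch) Rx(roll)).
In Python, from workcell import monitor, cams, r gives the robot as it stands.
- The arm moves only by the tool step_arm, never from a script. Its argument "rows" is a list of rows, each a list of 5 numbers: the gripper command: -1 is fully open, 1 is shut, values between are in proportion, then the shift along the tool's x, y, z in mm, then the turn about the tool's x in rad. In form: [[gripper, dx, dy, dz, yaw], ...]. A call has 1 to 20 rows; each row is the pose to reach, as a shift and turn from the pose measured when the call began, along the tool's axes at that moment; what a row does not reach only later rows make up. A row lasts 1/8 s, in which the tool goes at most 62.5 mm and 10.7 degrees, less where a joint would pass 70% of its speed; a pose out of reach is approached as far as the arm can. A call with a gripper value outside its range is refused whole. The fingers move at their own pace and stop on an object; "force" is the grip in N (left out, the last holds). Time passes only in rows, so rows that repeat a pose let the fingers close. It gives the time, the measured TCP pose, the force and the opening at its end, in the units of the state.
- monitor.sense(): the state, without advancing time (a new reading comes with each control period).
- cams.snapshot(name): name is "scene" or "top" or "wrist"; returns a dict with "img" (400x640x3 uint8, blue, green, red), "fx", "fy", "cx", "cy" (pixels), "world_from_camera" (4x4, takes a point from camera to world coordinates). Camera axes: x right, y down, z forward; pixel columns grow to the right and rows downward; lengths in m; the calibration is good to about 2 mm. A picture is of the moment at which its call begins. There is no depth.
- r.finish_job(): hands the job in, once; it reports no verdict.
The state is a dict: "clock": time; "joint_positions": joint angles; "joint_velocities": joint speeds; "joint_efforts": joint torques, N m; "tcp_pos": TCP position; "ee_rot": TCP orientation; "force": force on the tool from outside, world axes, zero at the start; "moment": the same for the moment, N m; "gripper_width": finger opening in m.
Only numpy, scipy, OpenCV 4.12 (cv2) and the standard library are available. Lean on these libraries where they do the work, as an engineer would, in place of code of your own. Each camera call takes 0.05 s, during which the arm holds its last target.

## Working session

There is one attempt and no reset: what is moved stays moved. The work goes in short steps, Python scripts to look and compute and a tool call to move; the robot and the scene stay as the last step left them, time stands still between calls to the robot, and variables do not carry over. Pictures are saved under pics/ and viewed, and the job is handed in when it is done.

Besides the shell and the picture viewer there is one more tool, called after ">>>" in YAML: its name, and indented under it one key for each argument. step_arm: Moves the arm, as the interface text tells. Its arguments: {"type":"object","properties":{"rows":{"type":"array"},"force":{"type":"number"}},"required":["rows"]}

```bash
mkdir -p pics; ls; python3 - <<'E'
from workcell import monitor, cams, r
import cv2,numpy as np
s=monitor.sense(); print({k:np.round(v,3).tolist() for k,v in s.items()})
for n in ["scene","top","wrist"]:
    d=cams.snapshot(n); cv2.imwrite(f"pics/{n}0.png",d["img"]); print(n,d["fx"],d["fy"],d["cx"],d["cy"]); print(np.round(d["world_from_camera"],4).tolist())
    np.save(f"pics/{n}0.npy",d,allow_pickle=True)
E
```

```text
pics
{'clock': 0.0, 'joint_positions': [1.096, 0.327, -0.194, 1.052, 0.0, 1.437], 'joint_velocities': [-0.001, -0.002, 0.001, 0.002, 0.001, 0.0], 'joint_efforts': [-0.001, -44.34, 26.244, 0.015, -0.0, -0.0], 'tcp_pos': [0.184, 0.518, 0.23], 'ee_rot': [2.986, 1.569, -2.067], 'force': [0.518, -0.738, -0.245], 'moment': [0.044, 0.04, -0.008], 'gripper_width': 0.085}
scene 511.87444924193903 511.87444924193903 318.224684216763 202.2797462435786
[[-0.8301, 0.3223, -0.455, 1.0532], [0.5575, 0.4687, -0.6852, 0.7932], [-0.0076, -0.8225, -0.5688, 0.7541], [0.0, 0.0, 0.0, 1.0]]
top 512.9782079681011 512.9782079681011 312.2491209676011 189.30402521618262
[[0.0109, -0.994, 0.1088, 0.4442], [-0.9999, -0.011, -0.0003, 0.0588], [0.0015, -0.1088, -0.9941, 1.2674], [0.0, 0.0, 0.0, 1.0]]
wrist 292.83319410046596 292.83319410046596 323.7499108445231 202.36436101191188
[[0.3336, 0.901, 0.2774, 0.112], [0.9427, -0.3182, -0.1001, 0.5429], [-0.0019, 0.2949, -0.9555, 0.3734], [0.0, 0.0, 0.0, 1.0]]
```

View pics/scene0.png

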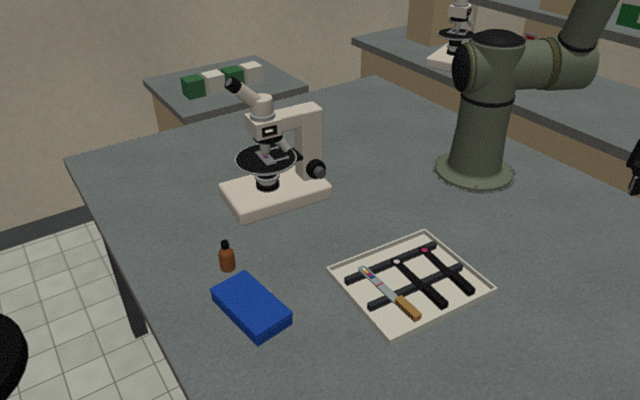

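View pics/top0.png

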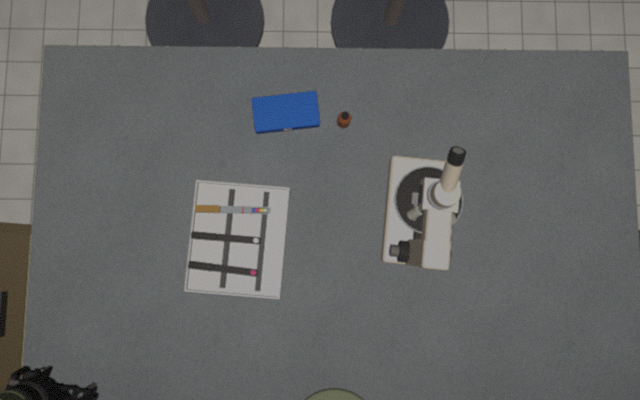

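View pics/wrist0.png

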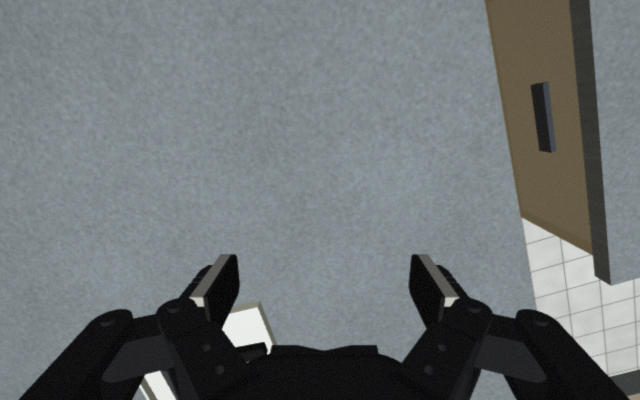

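The wedge is the leftmost slider in the scene view, uppermost in the top view, at about (195–268, 210). The microscope's eyepiece points to world +x, so its mouth faces world +y, towards the tray. I'll zoom in for detail.

```bash
cat > h.py <<'E'
import numpy as np,cv2
def load(n): return np.load(f"pics/{n}.npy",allow_pickle=True).item()
def ray(d,p):
    T=d["world_from_camera"]; v=np.array([(p[0]-d["cx"])/d["fx"],(p[1]-d["cy"])/d["fy"],1.]); return T[:3,3],T[:3,:3]@v
def plane(d,p,z):
    o,v=ray(d,p); return o+v*(z-o[2])/v[2]
def tri(*dp):
    A=np.zeros((3,3));b=np.zeros(3)
    for d,p in dp:
        o,v=ray(d,p); v=v/np.linalg.norm(v);M=np.eye(3)-np.outer(v,v);A+=M;b+=M@o
    return np.linalg.solve(A,b)
def proj(d,P):
    T=np.linalg.inv(d["world_from_camera"]); c=T[:3,:3]@P+T[:3,3]; return np.array([d["fx"]*c[0]/c[2]+d["cx"],d["fy"]*c[1]/c[2]+d["cy"]])
def snap(n,tag):
    from workcell import cams
    d=cams.snapshot(n); np.save(f"pics/{tag}.npy",d,allow_pickle=True); cv2.imwrite(f"pics/{tag}.png",d["img"]); return d
def crop(d,tag,x0,y0,x1,y1,k):
    c=cv2.resize(d["img"][y0:y1,x0:x1],None,fx=k,fy=k,interpolation=cv2.INTER_CUBIC); cv2.imwrite(f"pics/{tag}.png",c)
E
python3 - <<'E'
from h import *
t=load("top0");s=load("scene0")
crop(t,"tc1",180,175,300,305,4); crop(t,"tc2",370,135,480,275,4)
crop(s,"sc2",210,65,340,225,4); crop(s,"sc1",320,225,500,340,4)
E
```

```text
(no output)
```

View pics/tc1.png

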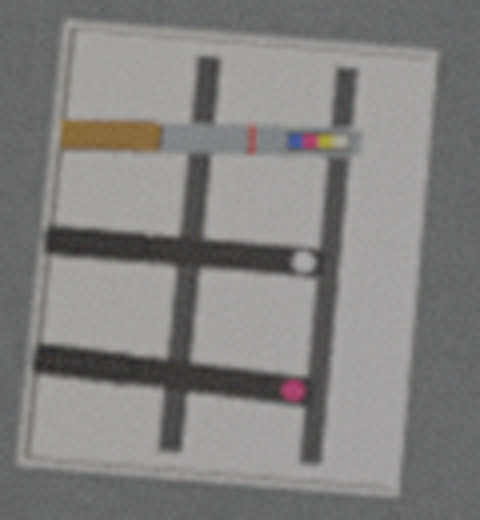

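View pics/tc2.png

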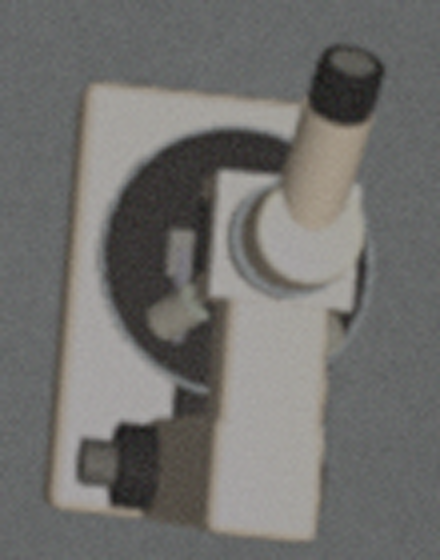

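View pics/sc2.png

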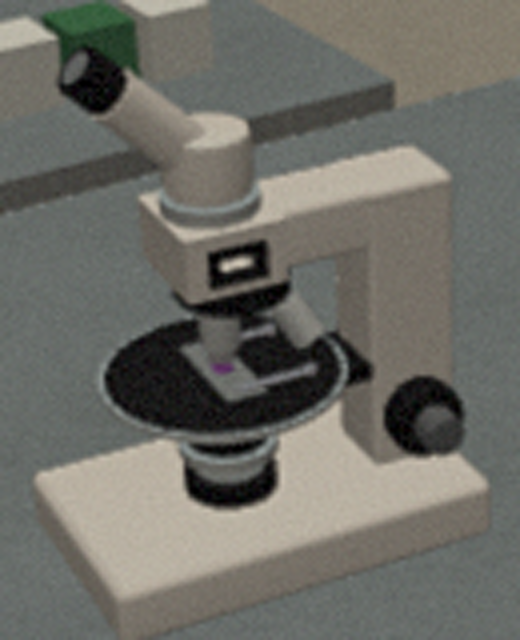

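View pics/sc1.png

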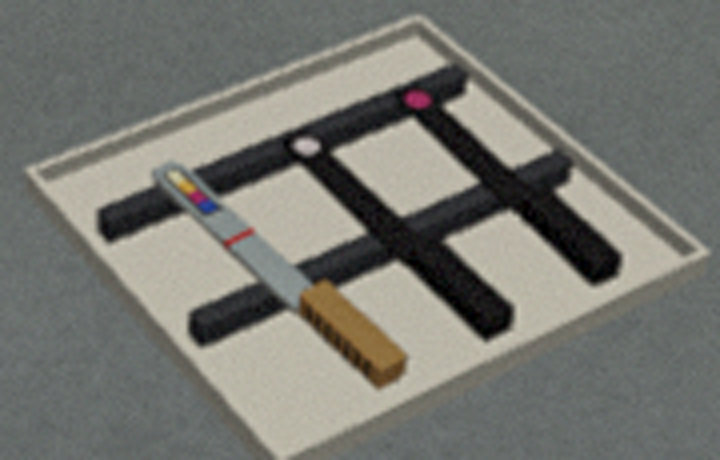

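The zooms show the wedge lying along about world −y in the top view: brass grip at (195–220, 209), red line at (243, 210), window at about (260, 210). In the scene view the slot mouth is a black rectangle around (269.5, 131.5).

```bash
python3 - <<'E'
from h import *
t=load("top0");s=load("scene0")
def blob(d,box,f):
    x0,y0,x1,y1=box; im=d["img"][y0:y1,x0:x1]; hsv=cv2.cvtColor(im,cv2.COLOR_BGR2HSV); m=f(hsv.astype(int)).astype(np.uint8)
    n,l,st,c=cv2.connectedComponentsWithStats(m); i=1+np.argmax(st[1:,4]); return c[i]+[x0,y0],st[i],np.argwhere(l==i)[:,::-1]+[x0,y0]
br=lambda h:(h[...,0]>8)&(h[...,0]<28)&(h[...,1]>110)
red=lambda h:((h[...,0]<8)|(h[...,0]>172))&(h[...,1]>90)&(h[...,2]>90)
for nm,d,bb,rb in [("top",t,(190,198,225,220),(236,200,250,220)),("scene",s,(390,285,430,325),(370,278,386,290))]:
    c,st,pts=blob(d,bb,br); P=plane(d,c,.036); print(nm,"brass",c,st[:5],P)
    L=plane(d,blob(d,rb,red)[0],.024); print("red",blob(d,rb,red)[:2],L, "dist",np.linalg.norm((L-P)[:2]))
    v=(L-P)[:2]; print("dir deg",np.degrees(np.arctan2(v[1],v[0])))
# top brass axis by pca
# mouth
c=[269.5,131.5]; print("mouth",plane(s,c,.215))
# foot corners top view
for p in [(90,85),(55,508),(310,105),(318,540)]:
    q=(p[0]/4+370,p[1]/4+135); print(p,plane(t,q,.042),plane(t,q,.236))
# scene foot corners left-near crop(38,478)(122,600)(488,490)
for p in [(38,480),(122,600),(488,488)]:
    print("s",plane(s,(p[0]/4+210,p[1]/4+65),.042))
# window ends top
for p in [(290,142),(348,142),(360,143),(62,134),(160,136)]:
    q=(p[0]/4+180,p[1]/4+175); print(p,plane(t,q,.024))
E
```

```text
top brass [207.17605634 208.46478873] [  6   7  24   7 142] [0.52982919 0.31055336 0.036     ]
red (array([243. , 208.5]), array([7, 7, 1, 4, 4], dtype=int32)) [0.53153772 0.22605839 0.024     ] dist 0.08451223994456082
dir deg -88.84161354734036
scene brass [407.63192182 307.85993485] [  5  10  26  27 307] [0.53528105 0.31646932 0.036     ]
red (array([379., 284.]), array([ 6,  4,  7,  5, 11], dtype=int32)) [0.53022275 0.22646023 0.024     ] dist 0.09015111702356235
dir deg -93.21650761683195
mouth [ 0.55415198 -0.15970135  0.215     ]
(90, 85) [ 0.66095358 -0.13491496  0.042     ] [ 0.62663125 -0.1042445   0.236     ]
(55, 508) [ 0.40711386 -0.11265463  0.042     ] [ 0.41297878 -0.08550836  0.236     ]
(310, 105) [ 0.65018925 -0.26787949  0.042     ] [ 0.6175711  -0.21615842  0.236     ]
(318, 540) [ 0.39007387 -0.26798439  0.042     ] [ 0.39863652 -0.21624671  0.236     ]
s [ 0.64961178 -0.2739148   0.042     ]
s [ 0.66454197 -0.12490981  0.042     ]
s [ 0.41624533 -0.10166441  0.042     ]
(290, 142) [0.52693015 0.20288393 0.024     ]
(348, 142) [0.52731813 0.16770003 0.024     ]
(360, 143) [0.5267909  0.16040815 0.024     ]
(62, 134) [0.53026583 0.34133785 0.024     ]
(160, 136) [0.52970614 0.28184482 0.024     ]
```

```bash
cat >> h.py <<'E'
from scipy.spatial.transform import Rotation as Ro
def toolR(s): return Ro.from_euler('xyz',s["ee_rot"]).as_matrix()
def goal(s,P,zdir):
    """shift mm in tool axes, turn about tool x (rad) so tool z lies along zdir (horizontal, mod pi)"""
    R=toolR(s); d=R.T@(np.array(P)-np.array(s["tcp_pos"]))*1000
    z=R.T@np.array([*zdir,0.]); a=np.arctan2(-z[1],z[2])  # z'=Rx(a)z=(0,-sin a,cos a)
    return np.round(d,1),round(a,4)
E
python3 - <<'E'
from h import *
from workcell import monitor
s=monitor.sense(); R=toolR(s); print(np.round(R,4))
d=load("wrist0");T=d["world_from_camera"]; print("cam in tool",R.T@(T[:3,3]-s["tcp_pos"]))
w=np.radians(-91.3); zd=np.array([-np.sin(w),np.cos(w)])
for sg in (1,-1): print(goal(s,[.530,.300,.15],sg*zd))
E
```

```text
[[-6.000e-04 -9.425e-01  3.342e-01]
 [-1.100e-03  3.342e-01  9.425e-01]
 [-1.000e+00  2.000e-04 -1.300e-03]]
cam in tool [-0.14272911  0.07590468 -0.00063367]
(array([  80.7, -399.3,  -89.6]), np.float64(1.2527))
(array([  80.7, -399.3,  -89.6]), np.float64(-1.8889))
```

>>> step_arm:
  rows:
    - [-0.2,10,-50,-11,0.16]
    - [-0.2,20,-100,-22,0.32]
    - [-0.2,30,-150,-34,0.48]
    - [-0.2,40,-200,-45,0.64]
    - [-0.2,50,-250,-56,0.8]
    - [-0.2,60,-300,-67,0.96]
    - [-0.2,70,-350,-79,1.12]
    - [-0.2,81,-399,-90,1.253]
    - [-0.2,81,-399,-90,1.253]
    - [-0.2,81,-399,-90,1.253]
  force: 80

```text
clock: 1.4
tcp_pos: [0.5289, 0.2996, 0.1492]
ee_rot: [-2.563, 1.568, -2.586]
force: [-0.5, 0.7, 0.2]
gripper_width: 0.0511
```

```bash
python3 - <<'E'
from h import *
from workcell import monitor
d=snap("wrist","w1"); s=monitor.sense(); print(s["clock"],s["tcp_pos"],s["joint_positions"],s["gripper_width"],s["force"])
print(np.round(toolR(s),4).tolist())
E
```

```text
1.45 [0.52858919 0.30007436 0.14960356] [ 3.95205111e-01  4.95151208e-01 -1.50582976e-01  9.27035585e-01
 -5.32304835e-04  1.98773566e+00] 0.05141350222829026 [-1.01174419 -0.14007418 -0.00663414]
[[-0.0016, 0.0217, 0.9998], [-0.0013, 0.9998, -0.0217], [-1.0, -0.0013, -0.0016]]
```

View pics/w1.png

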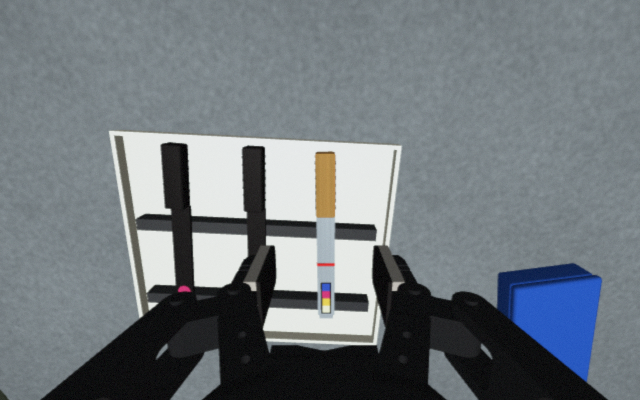

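The wrist view shows the brass grip at about (325, 153–218), the red line at (326, 265) and the window at (326, 297), between the fingers' columns.

```bash
python3 - <<'E'
from h import *
d=load("w1"); im=d["img"]; h=cv2.cvtColor(im,cv2.COLOR_BGR2HSV).astype(int)
m=((h[...,0]>8)&(h[...,0]<28)&(h[...,1]>90)); m[:140]=0;m[225:]=0
ys,xs=np.nonzero(m); print(xs.min(),xs.max(),ys.min(),ys.max())
for y in (160,185,210):
    x=np.nonzero(m[y])[0]; print(y,x.min(),x.max(),plane(d,((x.min()+x.max())/2,y),.036),"w",plane(d,(x.max()+1,y),.036)[0]-plane(d,(x.min(),y),.036)[0])
print("far end",plane(d,(325,ys.min()),.036),"near",plane(d,(325,ys.max()+.5),.036))
r=((h[...,0]<6)|(h[...,0]>174))&(h[...,1]>120); r[:255]=0;r[275:]=0;r[:,:310]=0;r[:,340:]=0
ys,xs=np.nonzero(r); print("red",xs.mean(),ys.mean(),xs.min(),xs.max(),plane(d,(xs.mean(),ys.mean()),.024))
g=cv2.cvtColor(im,cv2.COLOR_BGR2GRAY)
for y in (235,250,285,300): print(y,g[y,312:342].tolist())
print("win mid",plane(d,(326,298),.024), "dark slider", plane(d,(254,180),.036))
crop(d,"w1c",270,140,390,330,3)
E
```

```text
182 334 147 216
160 316 334 [0.52981825 0.33403569 0.036     ] w 0.016643227810190453
185 316 334 [0.52935172 0.31151452 0.036     ] w 0.01707776056554222
210 317 334 [0.52932165 0.28777642 0.036     ] w 0.01661248281310168
far end [0.53005159 0.34529977 0.036     ] near [0.52872804 0.28140688 0.036     ]
red 325.7111111111111 264.0888888888889 317 333 [0.5283037  0.22510723 0.024     ]
235 [70, 68, 67, 77, 115, 165, 181, 177, 178, 181, 181, 179, 180, 181, 181, 183, 185, 183, 181, 182, 186, 181, 140, 90, 67, 67, 70, 66, 67, 69]
250 [231, 232, 231, 232, 225, 194, 180, 175, 179, 179, 178, 183, 178, 180, 178, 178, 182, 177, 179, 181, 183, 183, 204, 227, 234, 233, 232, 234, 233, 232]
285 [233, 231, 231, 232, 230, 207, 187, 174, 127, 65, 83, 92, 96, 89, 94, 93, 93, 79, 69, 153, 182, 182, 203, 227, 231, 233, 231, 232, 232, 232]
300 [54, 50, 50, 51, 54, 104, 162, 176, 148, 93, 141, 191, 199, 202, 201, 201, 199, 171, 107, 158, 178, 171, 112, 48, 33, 30, 33, 32, 28, 26]
win mid [0.52780111 0.18454683 0.024     ] dark slider [0.46591274 0.31746453 0.036     ]
```

View pics/w1c.png

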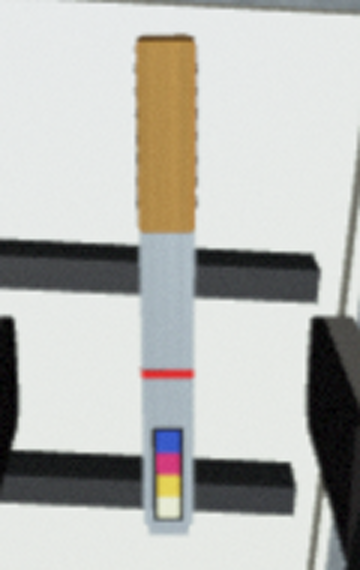

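>>> step_arm:
  rows:
    - [-0.2,40,-0.5,1,-0.009]
    - [-0.2,80,-0.5,1,-0.009]
    - [-0.2,110,-0.5,1,-0.009]
    - [-0.2,130,-0.5,1,-0.009]
    - [-0.2,139,-0.5,1,-0.009]
    - [-0.2,139,-0.5,1,-0.009]
    - [1,139,-0.5,1,-0.009]
    - [1,139,-0.5,1,-0.009]
    - [1,139,-0.5,1,-0.009]
    - [1,139,-0.5,1,-0.009]
    - [1,139,-0.5,1,-0.009]
    - [1,139,-0.5,1,-0.009]
  force: 100

```text
clock: 2.95
tcp_pos: [0.5301, 0.2998, 0.0117]
ee_rot: [-1.632, 1.571, -1.645]
force: [-1.1, 0.3, 7.0]
gripper_width: 0.0163
```

```bash
python3 - <<'E'
from h import *
from workcell import monitor
d=snap("wrist","w2"); s=monitor.sense(); print(s["clock"],s["tcp_pos"],s["gripper_width"],s["force"])
print(np.round(toolR(s),4).tolist())
E
```

```text
3.0 [0.53007923 0.29979706 0.01171939] 0.016356594904085916 [-1.3703706   0.62895438  6.83459587]
[[-0.0, 0.0128, 0.9999], [-0.0003, 0.9999, -0.0128], [-1.0, -0.0003, -0.0]]
```

View pics/w2.png

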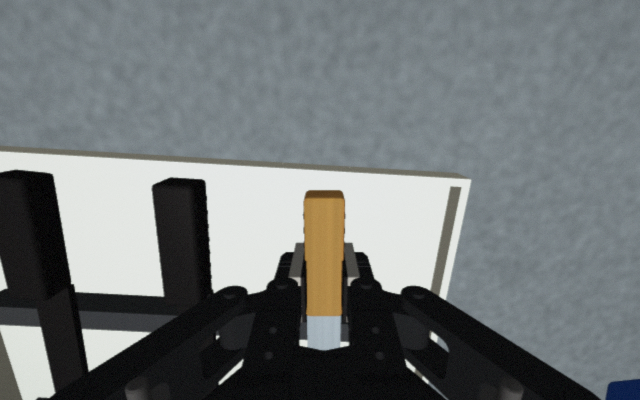

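>>> step_arm:
  rows:
    - [1,-5,0,0,0]
    - [1,-15,0,0,0]
    - [1,-35,0,0,0]
    - [1,-60,0,0,0]
    - [1,-85,0,0,0]
    - [1,-110,0,0,0]
    - [1,-135,0,0,0]
    - [1,-160,0,0,0]
    - [1,-180,0,0,0]
    - [1,-193,0,0,0]
    - [1,-193,0,0,0]
    - [1,-193,0,0,0]

```text
clock: 4.5
tcp_pos: [0.5296, 0.2996, 0.2039]
ee_rot: [-2.608, 1.569, -2.621]
force: [-0.8, 0.0, -1.0]
gripper_width: 0.0165
```

```bash
python3 - <<'E'
from h import *
from workcell import monitor
d=snap("wrist","w3"); e=snap("scene","s3");f=snap("top","t3"); s=monitor.sense(); print(s["clock"],s["tcp_pos"],s["gripper_width"],s["force"])
print(np.round(toolR(s),4).tolist())
crop(e,"s3c",280,150,480,300,4)
crop(f,"t3c",170,150,310,270,5)
crop(d,"w3c",220,160,440,400,3)
E
```

```text
4.65 [0.52954392 0.29964016 0.20368931] 0.01609665616088965 [-0.20201213 -0.75302794 -1.2146347 ]
[[-0.0017, 0.0128, 0.9999], [-0.0009, 0.9999, -0.0128], [-1.0, -0.0009, -0.0017]]
```

View pics/s3c.png

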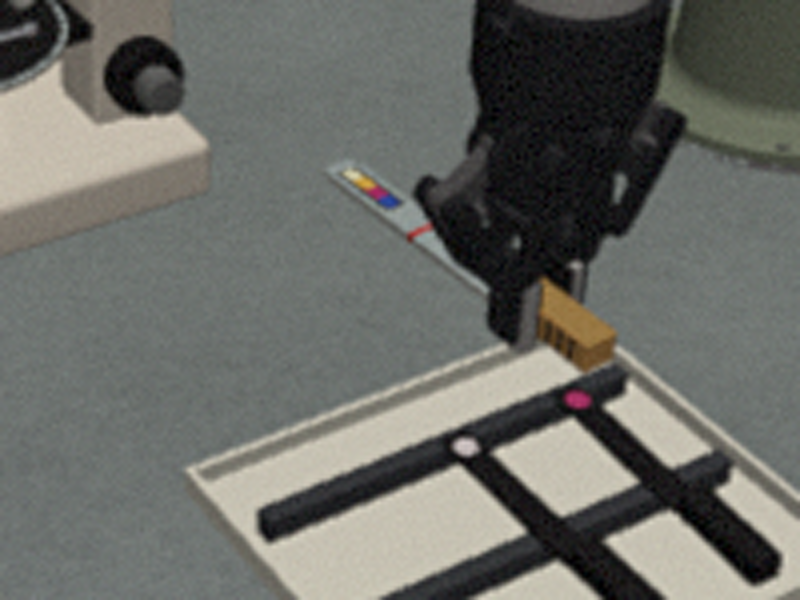

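View pics/t3c.png

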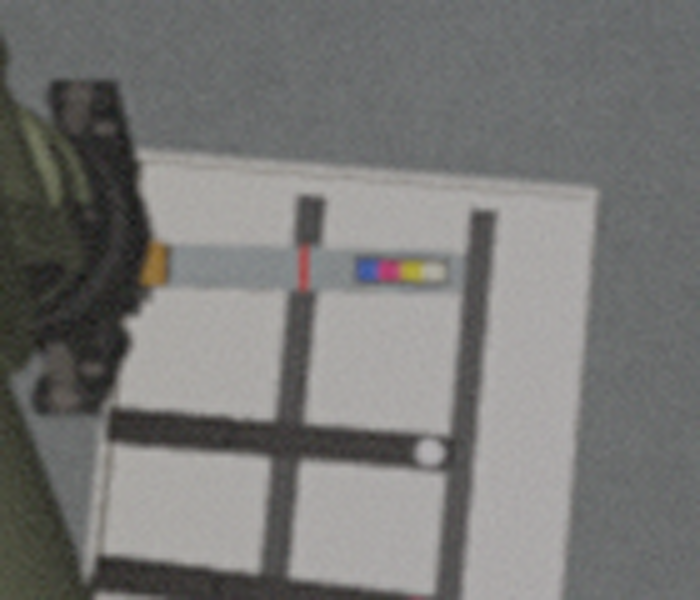

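View pics/w3.png

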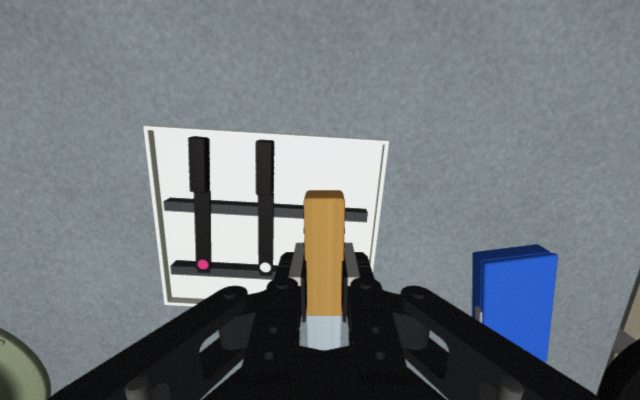

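```bash
python3 - <<'E'
from h import *
t=load("t3");s=load("s3")
def cen(d,box,lo,hi,smin):
    x0,y0,x1,y1=box; h=cv2.cvtColor(d["img"][y0:y1,x0:x1],cv2.COLOR_BGR2HSV).astype(int); w=((h[...,0]>=lo)&(h[...,0]<=hi)&(h[...,1]>smin)); ys,xs=np.nonzero(w); return np.array([xs.mean()+x0,ys.mean()+y0]),len(xs)
W=[]
for nm,lo,hi,sm in (("blue",105,130,100),("mag",150,178,70),("yel",18,34,70)):
    a=cen(t,(236,196,262,212),lo,hi,sm);b=cen(s,(360,188,384,206),lo,hi,sm); P=tri((t,a[0]),(s,b[0]));W.append(P); print(nm,a,b,P, proj(t,P)-a[0],proj(s,P)-b[0])
v=W[2]-W[0]; print("len",np.linalg.norm(v),"yaw",np.degrees(np.arctan2(v[1],v[0])),"pitch",np.degrees(np.arcsin(v[2]/np.linalg.norm(v))), "mid",(W[1]+W[2])/2)
# microscope housing top corners in top0
t0=load("top0")
for p in [(217,172),(213,297),(352,308),(362,185)]:
    print(p,plane(t0,(p[0]/4+370,p[1]/4+135),.236))
s0=load("scene0")
crop(s0,"mouth",245,105,300,160,10); crop(t0,"house",400,160,480,240,8)
E
```

```text
blue (array([243. , 203.5]), 12) (array([377., 200.]), 11) [0.52838649 0.20049386 0.21580722] [ 0.01433265 -0.01597123] [0.02373592 0.00086625]
mag (array([247.5, 203.5]), 16) (array([373.90909091, 197.72727273]), 11) [0.52842087 0.19130715 0.21579224] [-0.01526359  0.01717207] [-0.02524243 -0.00099481]
yel (array([252.26315789, 203.63157895]), 19) (array([370.5, 195. ]), 14) [0.52835539 0.18132058 0.21638118] [ 0.04605822 -0.05238919] [0.07606315 0.00320035]
len 0.01918188687460447 yaw -90.09292585967559 pitch 1.714661462779202 mid [0.52838813 0.18631387 0.21608671]
(217, 172) [ 0.58265481 -0.16837692  0.236     ]
(213, 297) [ 0.51913156 -0.16554655  0.236     ]
(352, 308) [ 0.5143554 -0.235471   0.236    ]
(362, 185) [ 0.57682792 -0.24178847  0.236     ]
```

View pics/mouth.png

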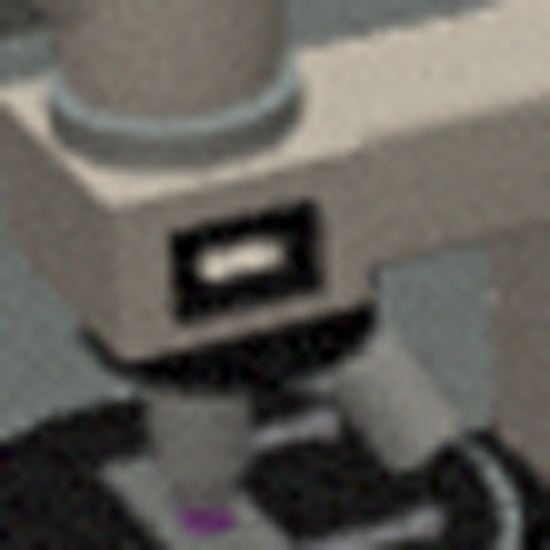

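View pics/house.png

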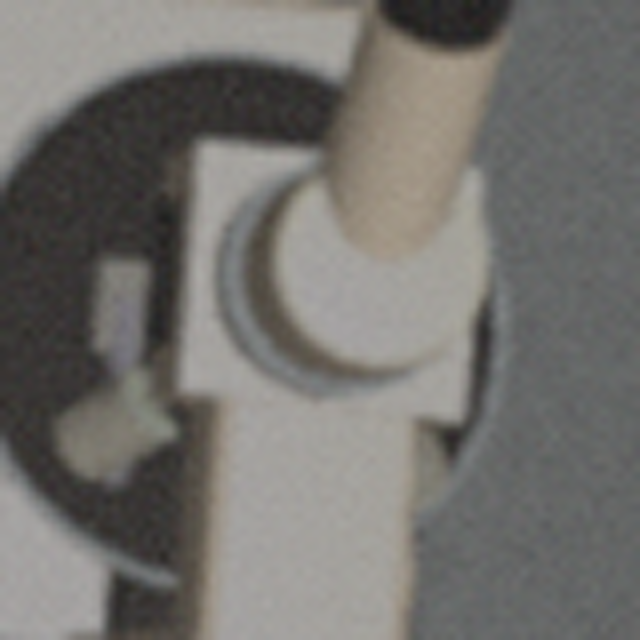

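```bash
python3 - <<'E'
from h import *
t=load("top0");s=load("scene0")
C=[plane(t,(p[0]/8+400-.44,p[1]/8+160-.44),.236) for p in [(192,143),(180,390),(465,418),(482,175)]]
for c in C: print(c)
for i in range(4): print(np.linalg.norm(C[i]-C[(i+1)%4]))
v=C[1]-C[0]; print("mic x dir",np.degrees(np.arctan2(v[1],v[0])), "left mid",(C[0]+C[1])/2)
v=C[2]-C[1]; print("mic y dir",np.degrees(np.arctan2(v[1],v[0])))
F=[plane(t,(p[0]/4+370-.4,p[1]/4+135-.4),.042) for p in [(90,85),(53,508)]];v=F[1]-F[0]; print(F,np.linalg.norm(v),np.degrees(np.arctan2(v[1],v[0])))
m=plane(s,(269.8-.45,131.2-.45),.215); print("mouth",m)
for p in [(170,235),(320,202),(323,288),(178,322)]:
    o,vv=ray(s,(p[0]/10+245-.45,p[1]/10+105-.45)); print(p,o+vv*(m[1]-o[1])/vv[1])
E
```

```text
[ 0.58379515 -0.16699179  0.236     ]
[ 0.52100289 -0.16317194  0.236     ]
[ 0.51473156 -0.23484409  0.236     ]
[ 0.5764344  -0.24038164  0.236     ]
0.06290834823013614
0.07194599782465651
0.061950828505066335
0.07375805806207575
mic x dir 176.51881022373001 left mid [ 0.55239902 -0.16508187  0.236     ]
mic y dir -95.00065196474957
[array([ 0.66192394, -0.13395243,  0.042     ]), array([ 0.40802869, -0.11052798,  0.042     ])] 0.25497353112687887 174.7287987230219
mouth [ 0.55254986 -0.16325192  0.215     ]
(170, 235) [ 0.57213985 -0.16325192  0.22748425]
(320, 202) [ 0.53264157 -0.16325192  0.22479655]
(323, 288) [ 0.53320314 -0.16325192  0.2026605 ]
(178, 322) [ 0.57182733 -0.16325192  0.20510866]
```

>>> step_arm:
  rows:
    - [1,0,-10,1,0]
    - [1,0,-35,4,0.01]
    - [1,0,-65,8,0.02]
    - [1,0,-95,13,0.03]
    - [1,0,-125,17,0.04]
    - [1,0,-155,21,0.05]
    - [1,0,-185,25,0.06]
    - [1,0,-215,29,0.07]
    - [1,0,-245,33,0.078]
    - [1,-1,-270,37,0.078]
    - [1,-1,-290,40,0.078]
    - [1,-1,-302,41,0.078]
    - [1,-1,-302,41,0.078]
    - [1,-1,-302,41,0.078]

```text
clock: 6.4
tcp_pos: [0.5665, -0.0022, 0.2048]
ee_rot: [-2.827, 1.569, -2.917]
force: [0.2, 1.0, -0.3]
gripper_width: 0.0161
```

```bash
python3 - <<'E'
from h import *
from workcell import monitor
d=snap("wrist","w4"); e=snap("scene","s4");f=snap("top","t4"); s=monitor.sense(); print(s["clock"],s["tcp_pos"],s["gripper_width"],s["force"])
print(np.round(toolR(s),4).tolist())
crop(e,"s4c",245,105,345,180,8)
crop(f,"t4c",320,140,480,250,5)
E
```

```text
6.55 [ 0.56658854 -0.00209482  0.20493768] 0.01619223834519254 [ 0.42352131 -0.12096279 -0.44271988]
[[-0.0018, 0.0895, 0.996], [-0.0008, 0.996, -0.0895], [-1.0, -0.0009, -0.0017]]
```

View pics/s4c.png

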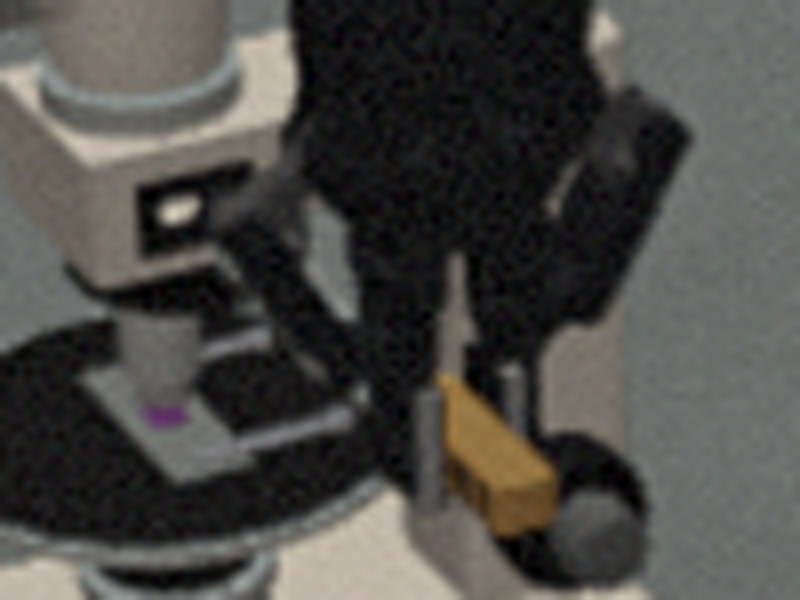

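View pics/t4c.png

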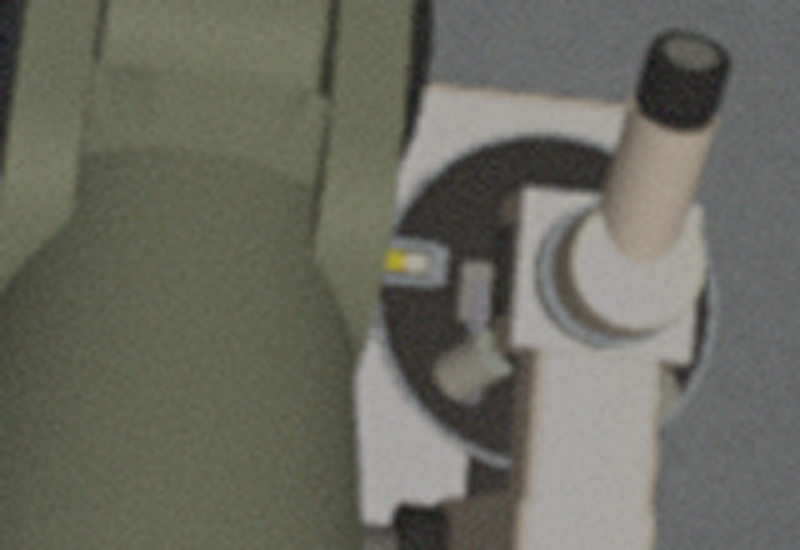

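View pics/w4.png

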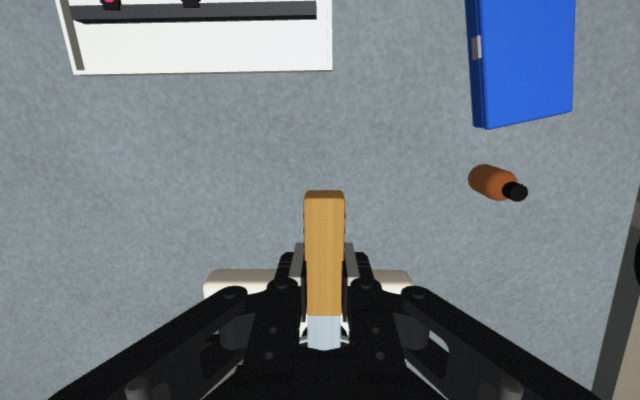

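```bash
python3 - <<'E'
from h import *
t=load("t4")
k=lambda p:(p[0]/5+320-.4,p[1]/5+140-.4)
tip=plane(t,k((447,262)),.2165); print("tip",tip)
for p in [(446,244),(447,281)]: print(plane(t,k(p),.2165))
C=[plane(t,k(p),.236) for p in [(520,187),(510,345),(688,362),(704,210)]]
for c in C: print(c)
E=(C[0]+C[1])/2; u=np.array([np.cos(np.radians(-95.1)),np.sin(np.radians(-95.1))]); n=np.array([-u[1],u[0]])
print("edge mid",E,"lateral tip-mouth (+ = world +x)",n@(tip-E)[:2],"gap tip->housing edge",u@(E-tip)[:2])
print(np.linalg.norm(C[0]-C[1]),np.linalg.norm(C[1]-C[2]))
R=np.array([.0895,.996]); print("predicted tip from tcp",np.array([.5666,-.0021])-R*.1393)
g=cv2.cvtColor(t["img"],cv2.COLOR_BGR2GRAY)
for c in (406,407,408,409): print(c,g[182:204,c].tolist())
for c in (424,426,428): print(c,g[172:182,c].tolist(),g[202:216,c].tolist())
E
```

```text
tip [ 0.55583204 -0.14087189  0.2165    ]
[ 0.56329131 -0.1405311   0.2165    ]
[ 0.54796597 -0.14079637  0.2165    ]
[ 0.5846862  -0.16708425  0.236     ]
[ 0.52040709 -0.16223758  0.236     ]
[ 0.51433764 -0.23385946  0.236     ]
[ 0.57611061 -0.24157103  0.236     ]
edge mid [ 0.55254664 -0.16466092  0.236     ] lateral tip-mouth (+ = world +x) 0.0011576844648819803 gap tip->housing edge 0.023986901223266344
0.06446156813275151 0.07187858739902094
predicted tip from tcp [ 0.55413265 -0.1408428 ]
406 [52, 55, 54, 54, 54, 58, 96, 121, 117, 121, 126, 129, 129, 123, 117, 87, 59, 52, 52, 58, 52, 49]
407 [52, 46, 46, 55, 51, 61, 81, 115, 130, 133, 130, 130, 133, 129, 116, 77, 55, 49, 56, 57, 55, 56]
408 [53, 58, 47, 58, 52, 53, 64, 98, 126, 130, 123, 120, 119, 116, 106, 72, 50, 58, 53, 53, 56, 51]
409 [56, 52, 55, 52, 57, 51, 56, 82, 103, 102, 87, 90, 83, 74, 75, 52, 47, 50, 51, 55, 54, 53]
424 [52, 50, 59, 51, 63, 77, 108, 119, 122, 127] [166, 164, 169, 166, 168, 167, 157, 119, 89, 79, 76, 70, 81, 79]
426 [55, 52, 45, 47, 70, 113, 162, 170, 168, 167] [166, 166, 164, 164, 165, 168, 161, 134, 103, 95, 98, 102, 103, 105]
428 [54, 50, 53, 51, 58, 104, 146, 163, 165, 168] [146, 155, 161, 165, 164, 167, 165, 156, 148, 149, 151, 151, 153, 155]
```

>>> step_arm:
  rows:
    - [1,0,-5,0,0]
    - [1,0,-10,0,0]
    - [1,0,-15,0,0]
    - [1,0,-19,0,0]
    - [1,0,-22,0,0]
    - [1,0,-25,0,0]
    - [1,0,-28,0,0]
    - [1,0,-28,0,0]

```text
clock: 7.55
tcp_pos: [0.5641, -0.0302, 0.2049]
ee_rot: [-2.638, 1.569, -2.728]
force: [-0.2, -0.6, 0.5]
gripper_width: 0.0165
```

```bash
python3 - <<'E'
from h import *
from workcell import monitor
e=snap("scene","s5");f=snap("top","t5"); s=monitor.sense(); print(s["clock"],s["tcp_pos"],s["gripper_width"],s["force"],s["moment"])
print(np.round(toolR(s),4).tolist())
crop(e,"s5c",245,105,345,180,8)
crop(f,"t5c",370,160,450,220,8)
E
```

```text
7.65 [ 0.56409052 -0.02997084  0.20495448] 0.01639014449872614 [ 0.14062122 -0.31544547 -0.21897798] [ 0.00474062 -0.02640612 -0.08115478]
[[-0.0018, 0.0895, 0.996], [-0.0007, 0.996, -0.0895], [-1.0, -0.0008, -0.0017]]
```

View pics/s5c.png

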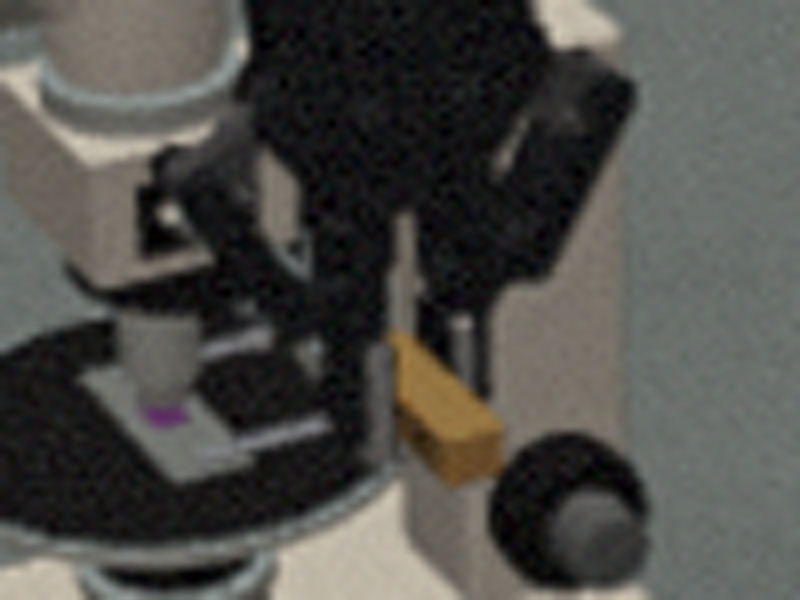

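View pics/t5c.png

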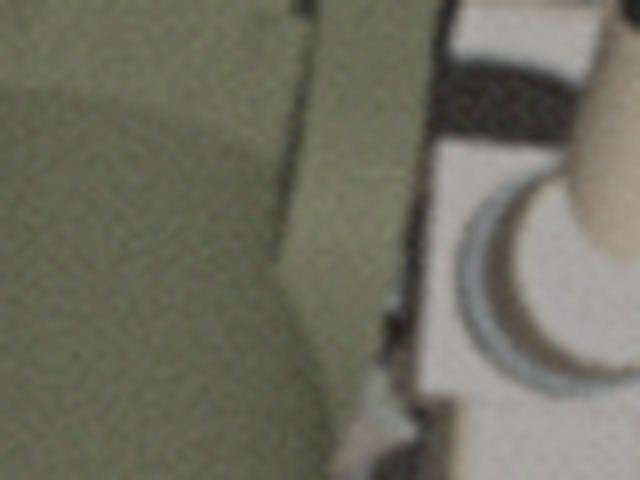

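>>> step_arm:
  rows:
    - [1,0,-4,0,0]
    - [1,0,-9,0,0]
    - [1,0,-14,0,0]
    - [1,0,-19,0,0]
    - [1,0,-24,0,0]
    - [1,0,-28,0,0]
    - [1,0,-30,0,0]
    - [1,0,-30,0,0]

```text
clock: 8.65
tcp_pos: [0.5614, -0.06, 0.205]
ee_rot: [-2.684, 1.569, -2.773]
force: [-0.8, -1.1, 0.4]
gripper_width: 0.0163
```

```bash
python3 - <<'E'
from h import *
from workcell import monitor
e=snap("scene","s6");d=snap("wrist","w6"); s=monitor.sense(); print(s["clock"],s["tcp_pos"],s["gripper_width"],s["force"],s["moment"])
print(np.round(toolR(s),4).tolist())
crop(e,"s6c",225,65,345,155,6)
E
```

```text
8.75 [ 0.56141645 -0.05973595  0.20498958] 0.016120007122822185 [ 0.23101084 -0.93412522 -0.00512515] [ 0.0163202  -0.01780953  0.03515114]
[[-0.0017, 0.0894, 0.996], [-0.0006, 0.996, -0.0894], [-1.0, -0.0007, -0.0017]]
```

View pics/s6c.png

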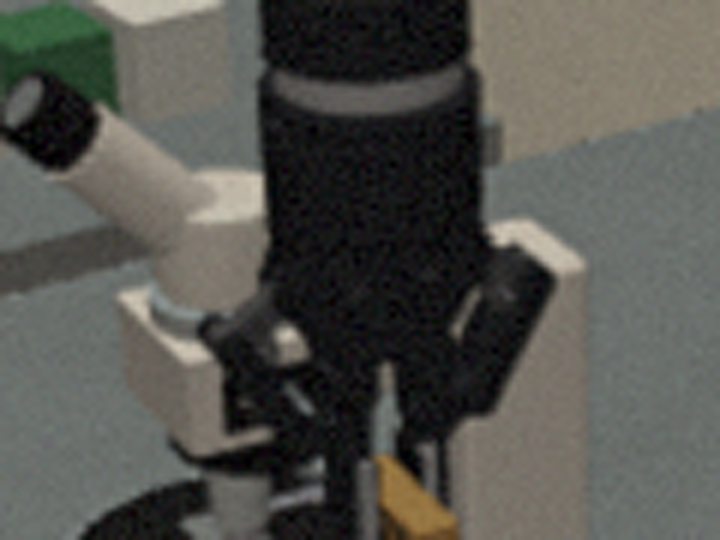

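View pics/w6.png

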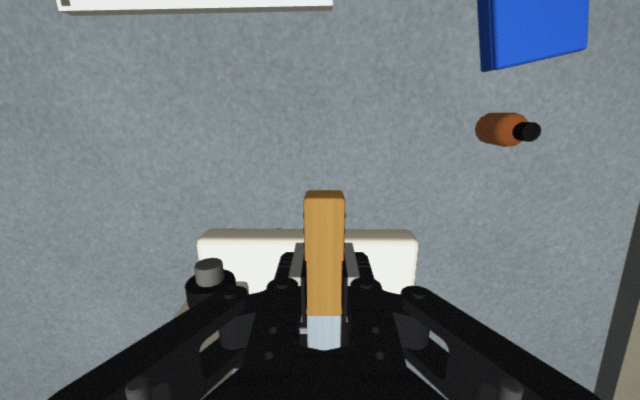

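```bash
python3 - <<'E'
from h import *
d=load("w6"); crop(d,"w6c",180,215,440,300,3)
g=cv2.cvtColor(d["img"],cv2.COLOR_BGR2GRAY)
for c in (220,260,290,370,400): print(c,g[222:252,c].tolist())
for c in (197,418): print([np.round(plane(d,(c,240),.042),4)])
for c in (230,400):
  for r_ in (230,237,241): print(c,r_,plane(d,(c,r_),.042))
E
```

```text
220 [136, 137, 141, 143, 139, 134, 126, 113, 109, 111, 116, 116, 119, 115, 123, 136, 170, 194, 215, 226, 229, 233, 234, 236, 239, 238, 238, 238, 238, 238]
260 [137, 143, 143, 142, 142, 143, 133, 113, 113, 113, 116, 117, 116, 122, 124, 132, 162, 188, 215, 226, 228, 232, 233, 236, 239, 239, 238, 239, 239, 239]
290 [147, 150, 146, 150, 144, 147, 143, 111, 110, 112, 113, 116, 120, 120, 120, 130, 160, 185, 212, 225, 228, 231, 234, 236, 238, 239, 239, 238, 238, 225]
370 [143, 142, 144, 146, 147, 146, 143, 124, 113, 112, 115, 118, 121, 120, 125, 131, 148, 175, 199, 219, 226, 230, 234, 235, 236, 238, 239, 239, 239, 239]
400 [146, 145, 138, 138, 141, 139, 138, 124, 115, 117, 114, 120, 119, 122, 127, 133, 145, 170, 196, 218, 226, 231, 233, 235, 237, 239, 238, 239, 239, 238]
[array([ 0.4107, -0.1115,  0.042 ])]
[array([ 0.6615, -0.1336,  0.042 ])]
230 230 [ 0.45049764 -0.10267118  0.042     ]
230 237 [ 0.44892306 -0.1111461   0.042     ]
230 241 [ 0.44801233 -0.11604792  0.042     ]
400 230 [ 0.64129677 -0.11946787  0.042     ]
400 237 [ 0.64119516 -0.12805826  0.042     ]
400 241 [ 0.6411364  -0.13302676  0.042     ]
```

View pics/w6c.png

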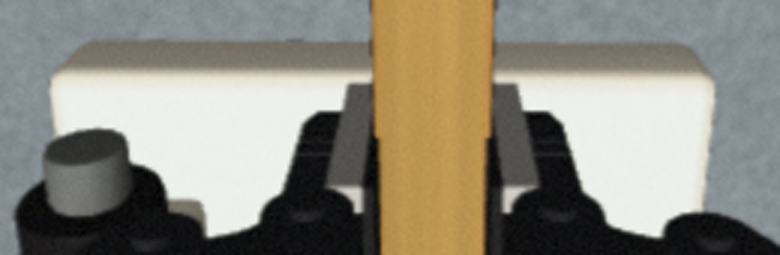

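```bash
python3 - <<'E'
from h import *
from workcell import monitor
d=load("w6")
a=plane(d,(230,228.4),0.);b=plane(d,(400,229),0.)
v=a-b; print(a,b,np.degrees(np.arctan2(v[1],v[0])))
th=np.radians(-95.1);u=np.array([np.cos(th),np.sin(th)])
mo=a[:2]@u+.040; print("mouth along u (foot)",mo)
for nm,P in (("scene",[.5525,-.1633]),("housing",[.5522,-.1607])): print(nm,np.array(P)@u)
tcp=np.array([.5614,-.0597]); print("tcp u",tcp@u,"red now",tcp@u+.1133-.040, "red if -12mm grasp",tcp@u+.0725)
# foot right/left edges give mic centre: left x=150 right=-110
l=plane(d,(197.5,240),.042);r_=plane(d,(418,240),.042); n=np.array([-u[1],u[0]])
print("foot width",(r_-l)[:2]@n,"axis n",(r_[:2]@n)-.110, (l[:2]@n)+.150,"tcp n",tcp@n)
E
```

```text
[ 4.34774158e-01 -1.16666494e-01 -5.55111512e-17] [ 0.65139162 -0.13656924  0.        ] 174.750419357485
mouth along u (foot) 0.11755567644033096
scene 0.11353940696286975
housing 0.1109763684818617
tcp u 0.009558393344202703 red now 0.0828583933442027 red if -12mm grasp 0.0820583933442027
foot width 0.25121685142728584 axis n 0.5607944788757188 0.5695776274484329 tcp n 0.5644844436445325
```

>>> step_arm:
  rows:
    - [1,0,-4,0,0]
    - [1,0,-9,0,0]
    - [1,0,-14,0,0]
    - [1,0,-19,0,0]
    - [1,0,-24,0,0]
    - [1,0,-27,0,0]
    - [1,0,-29,0,0]
    - [1,0,-29,0,0]
    - [1,0,-29,0,0]

```text
clock: 9.88
tcp_pos: [0.5588, -0.0885, 0.205]
ee_rot: [-2.767, 1.569, -2.856]
force: [-0.1, -0.1, 0.5]
gripper_width: 0.016
```

```bash
python3 - <<'E'
from h import *
from workcell import monitor
e=snap("scene","s7");d=snap("wrist","w7");f=snap("top","t7"); s=monitor.sense(); print(s["clock"],s["tcp_pos"],s["gripper_width"],s["force"],s["moment"])
print(np.round(toolR(s),4).tolist())
crop(e,"s7c",245,95,335,165,8)
crop(f,"t7c",370,160,450,220,8)
E
```

```text
10.025 [ 0.55881472 -0.08847718  0.20499842] 0.01643040365439505 [ 0.5255132   1.04032687 -0.61545655] [ 0.06627264 -0.01666287 -0.06064075]
[[-0.0018, 0.0891, 0.996], [-0.0006, 0.996, -0.0891], [-1.0, -0.0008, -0.0017]]
```

View pics/s7c.png

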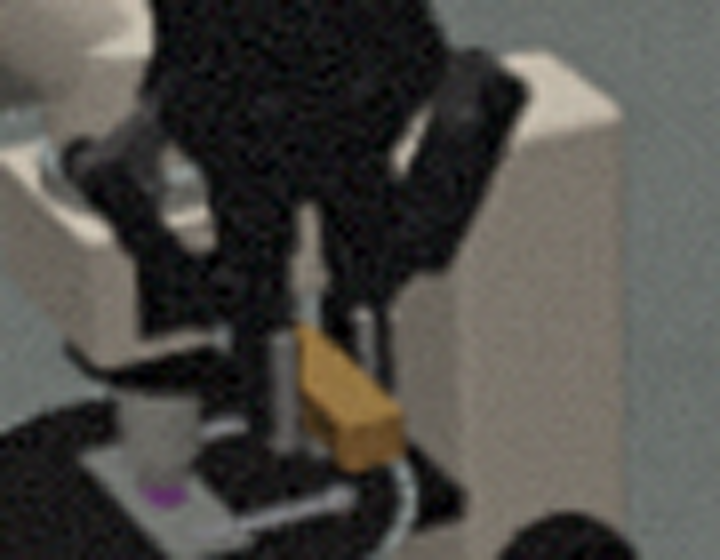

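View pics/t7c.png

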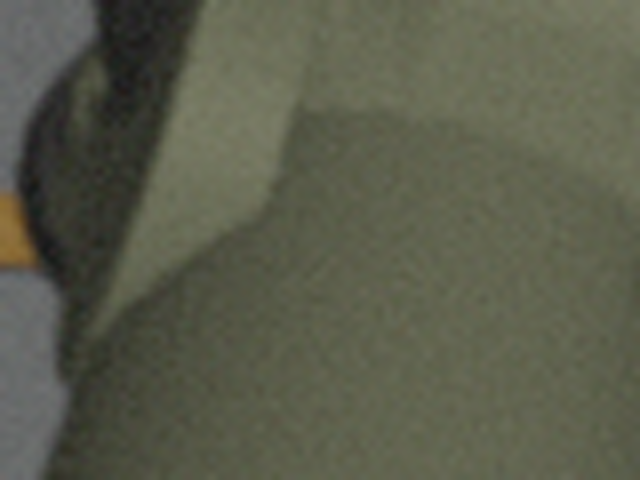

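View pics/w7.png

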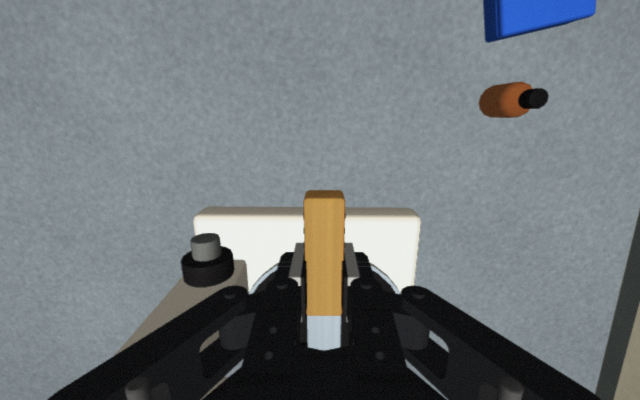

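```bash
python3 - <<'E'
from h import *
s=load("s7");t=load("top0")
th=np.radians(-95.1);u=np.array([np.cos(th),np.sin(th)]); n=np.array([-u[1],u[0]])
a=plane(s,(333/8+245-.44,425/8+95-.44),.229);b=plane(s,(403/8+245-.44,408/8+95-.44),.229)
print(a,b,"width",np.linalg.norm(a-b),"red by scene",((a+b)/2)[:2]@u+.115, "n",((a+b)/2)[:2]@n)
tcp=np.array([.5588,-.0885]); print("red by tcp",tcp@u+.0733,"n",tcp@n)
# stage dark disc rim: trace dark->light along rays on left half of top0
g=cv2.GaussianBlur(cv2.cvtColor(t["img"],cv2.COLOR_BGR2GRAY),(0,0),.7).astype(float)
sub=t["img"][165:235,394:420]; 
P=[]
for ang in np.radians(np.arange(-250,-120,6)):
    # model-free: candidate axis ~ (0.549,-0.2015); search radius of strongest dark->bright edge at z=.127
    c=np.array([.5485,-.2015,.127]); rs=np.arange(.064,.086,.0005); px=[proj(t,c+r_*np.array([np.cos(ang+np.pi/2*0),np.sin(ang),0])) for r_ in rs]
    pass
rs=np.arange(.062,.088,.0005)
for deg in range(40,150,6):
    dvec=np.array([np.cos(np.radians(deg)),np.sin(np.radians(deg)),0]); c=np.array([.5485,-.2015,.127])
    px=np.array([proj(t,c+r_*dvec) for r_ in rs],np.float32); val=cv2.remap(g.astype(np.float32),px[:,0].copy(),px[:,1].copy(),cv2.INTER_LINEAR).ravel()
    i=np.argmax(np.diff(val)); P.append((c+rs[i]*dvec)[:2])
    if deg%18==4: print(deg,rs[i],val[::4].round().tolist())
P=np.array(P)
A=np.c_[2*P,np.ones(len(P))];x=np.linalg.lstsq(A,(P**2).sum(1),rcond=None)[0]; R=np.sqrt(x[2]+x[:2]@x[:2]); print("centre",x[:2],"R",R,"res",np.std(np.linalg.norm(P-x[:2],axis=1)))
for q in ((x[:2]),): print("mouth u",q@u-.040,"n",q@n)
E
```

```text
[ 0.57523521 -0.04819597  0.229     ] [ 0.55486262 -0.0456413   0.229     ] width 0.020532136285941575 red by scene 0.11150326059765862 n 0.566982722373974
red by tcp 0.11177550119988561 n 0.564454892624218
40 0.07350000000000001 [53.0, 54.0, 52.0, 50.0, 55.0, 70.0, 100.0, 127.0, 149.0, 158.0, 161.0, 161.0, 161.0]
58 0.07500000000000001 [52.0, 52.0, 52.0, 53.0, 54.0, 66.0, 93.0, 123.0, 146.0, 158.0, 161.0, 162.0, 162.0]
76 0.07350000000000001 [54.0, 53.0, 52.0, 51.0, 55.0, 73.0, 98.0, 122.0, 141.0, 155.0, 161.0, 161.0, 158.0]
94 0.07200000000000001 [55.0, 55.0, 54.0, 54.0, 61.0, 77.0, 100.0, 122.0, 138.0, 152.0, 160.0, 161.0, 159.0]
112 0.07250000000000001 [53.0, 56.0, 55.0, 56.0, 62.0, 78.0, 104.0, 127.0, 144.0, 156.0, 161.0, 162.0, 162.0]
130 0.07300000000000001 [79.0, 62.0, 56.0, 56.0, 62.0, 79.0, 107.0, 134.0, 153.0, 160.0, 162.0, 162.0, 162.0]
148 0.07400000000000001 [57.0, 56.0, 55.0, 55.0, 63.0, 83.0, 110.0, 134.0, 150.0, 160.0, 162.0, 163.0, 162.0]
centre [ 0.549451   -0.20154794] R 0.07344695684555393 res 0.0007758220667623085
mouth u 0.11190696724016636 n 0.5651922253071886
```

The checks agree: the stage fit in the top view puts the mouth at 111.9 mm along the slot direction. The red line comes out at 111.8 mm from the tool pose and 111.5 mm from the scene view. Contact force is at noise level, so I'm handing in.

```bash
python3 - <<'E'
from workcell import monitor, r
s=monitor.sense(); print(s["clock"],s["force"],s["joint_velocities"],s["gripper_width"]); print(r.finish_job())
E
```

```text
10.025 [ 0.5255132   1.04032687 -0.61545655] [ 0.00036187  0.00096724 -0.00016421 -0.00024091 -0.00039875 -0.00033968] 0.01643040365439505
the job is handed in; nothing more can be done
None
```

I lifted the quartz wedge out by its brass grip and slid it tip first into the slot until the red line was level with the mouth, as near as I could measure. I handed in after 10.0 s, still holding it at the 100 N grip I set. `finish_job` reports no verdict.

**Last checks that agreed:**
- **Insertion depth:** along the slot direction the red line was at 111.8 mm from the tool pose and 111.5 mm from the scene view. The mouth was at 111.9 mm from fitting the round stage, and about 111 to 111.5 mm from the slot housing and the mouthpiece.
- **Sideways:** by the tool pose, the wedge was within about 1 mm of the slot's centre line, and in line with it to well under 1°.
- **Contact:** the force reading was about 1 N, which is its noise level. The arm was at rest, and the grip looked the same in the wrist camera as when I first lifted it, so it had not slipped.

**What I could not confirm, or that disagreed:**
- **Red line not seen:** the gripper hid the red line and the mouth at the end, so the depth is worked out, not read directly in a picture.
- **Depth outlier:** the foot's lower edge in the wrist view put the mouth about 6 mm deeper. I set that aside because the other measurements agreed with each other.
- **Sideways outlier:** the scene view of the grip's end read about 2.5 mm off sideways. That was a coarse reading, giving the 18 mm grip as 20.5 mm wide.

I never moved near the other sliders, the bottle or the slide box except to lift the wedge straight up between them. I did not measure their positions afterwards.

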